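# Square up DIN-rail devices against the fence of a tilting tray

### The arm

A 6-joint arm with a two-finger parallel gripper is mounted at the origin on the work surface. World frame = base frame: x ahead of the robot, y to its left, z up, the work surface at z = 0. Lengths are in m, angles in rad, forces in N, time in s.
With the tool pointing down it reaches from about 0.4 to 0.825 m from the base axis. Payload 7 kg.
Tool frame: the origin (TCP) lies at the centre of the arm's flange, where the gripper is bolted on; the fingertips stand 178 mm ahead of it and the grasp point (between the pads) lies 159 mm ahead of it (arm.tip_reach is the distance from the TCP to the fingertips, in m); z points along the fingers, y is the direction in which the jaws open and shut (so a half turn about z gives the same grasp; the last joint's range is limited). The gripper opens to 88 mm and grips with 3 to 60 N. Pads are 19 mm wide; open, the fingers measure 130 mm over their backs; the gripper's body (78 mm by 193 mm) begins 47 mm behind the grasp point.
Start: joints at [-0.813, 0.359, 0.012, 0, -1.224, -0.288], TCP at [0.306, -0.602, 0.405] pointing down, gripper open.
Joint ranges: [-3.07, 3.07], [-1.43, 2.12], [-1.02, 1.25], [-3.03, 1.67], [-3.05, -0], [-3.03, 3.03]. Speed limits (rad/s): [2.39, 2.39, 3.01, 3.14, 3.14, 3.14].

### API

Orientations are given as [roll, pitch, yaw] about the fixed x, y, z axes, in that order (R = Rz(yaw) Ry(pitch) Rx(roll)).
In Python, from station import arm gives the robot as it stands.
- The arm moves only by the shell command python3 -m inch 'ROWS' [OPENING] [FORCE]. ROWS is JSON, a list that holds one entry, the list of rows, each a list of 6 numbers: the shift along the world's x, y, z in units of 200 mm (1.0 is 200 mm), then the turn, a rotation vector about the world's x, y, z in units of 180 degrees (1.0 is 180 degrees). A call has 1 to 8 rows; each row is the pose to reach, as a shift and turn from the pose commanded when the call began, turning the shorter way round; what a row does not reach only later rows make up. A row lasts 1/8 s, in which the tool goes at most 62.5 mm and 10.7 degrees, less where a joint would pass 70% of its speed; a pose out of reach is approached as far as the arm can. A call with a number of a shift or a turn outside -1 to 1 is refused whole. A call with a gripper value outside its range is refused whole. OPENING is the finger opening in mm, from 0 to 87.6, set as the call begins (- or left out, the last holds). The fingers move at their own pace and stop on an object; FORCE is the grip in N (left out, the last holds). Time passes only in rows, so rows that repeat a pose let the fingers close. It gives the time, the measured TCP pose, the force and the opening at its end, in the units of the state.
- arm.get_state(): the state, without advancing time (a new reading comes with each control period).
- arm.grab_frame(name): name is "side" or "top"; returns the picture (384x512x3 uint8, blue, green, red); there is no depth.
- arm.camera_params(name): a dict with "vertical_fov" (degrees; the focal length in pixels is half the picture's height over the tangent of half this angle, whatever the lens; pixels are square), "cx", "cy" (the principal point, pixels), "pose" (4x4, takes a point from camera to world coordinates). Camera axes: x right, y down, z forward; pixel columns grow to the right and rows downward; lengths in m; the calibration is good to about 2 mm. A picture is of the moment at which its call begins. camera_params takes no time and is no camera call.
- arm.job_done(): hands the job in, once; it reports no verdict.
Trained networks look in the newest picture that a camera, given by its name, has taken for a name from the list of things; names that differ only in an ending like _2 or _b are one class to them, and where a whole thing is asked for, a point or a joint stands for the part that bears it (a point fixed in the world has none). Each returns a list of dicts, best first, with "score" (0 to 1); they miss things now and then, are a little off and sometimes report something else, mostly with a low value. They report only what shows in the picture. A call takes as long as a camera call. They do not tell look-alikes from the thing itself.
- arm.search_frame(target, camera): "box" ([left, top, right, bottom] in pixels, round what is visible of it).
- arm.regions_of(target, camera): "region" (384x512 bool, what is visible of it) and "box" ([left, top, right, bottom] in pixels, round what is visible of it).
The state is a dict: "t": time; "q": joint angles; "qd": joint speeds; "joint_efforts": joint torques, N m; "eef_pos": TCP position; "ee_rot": TCP orientation; "force": force on the tool from outside, world axes, zero at the start; "moment": the same for the moment, N m; "width": finger opening in m.
Only numpy, scipy, OpenCV 4.12 (cv2) and the standard library are available. Lean on these libraries where they do the work, as an engineer would, in place of code of your own. Each camera call takes 0.05 s, during which the arm holds its last target.

### The job

Get the two breakers and the contactor lined up on the tilting tray: take the spirit level out of the tray and put it on the rubber mat, and stand the two-pole breaker and the contactor from the bench in the tray beside the three-pole breaker, so that each has its own clear way to the fence. Then lift the tray by its bar handle until all three slide down into one row, upright and with a short end flat against the fence, and lower it gently until it is flat again (never let it drop). Leave everything else on the bench where it is.

Things in the scene. Friction and masses are not known exactly. Their poses are not given: they have to be found in the camera images.
- tray (a joint): Tilt of the steel fence tray about its hinge, rad: 0 = flat, positive = handle side raised, stop at 0.6. The hinge is a level line parallel to the fence (x of fence), at y = -8, z = -4 mm in the frame of fence. Nothing holds the tray up: let go, it drops shut. Lifting it loaded by the handle takes about 10 N.
- fence (a point): Foot of the middle of the fence's inner face, on the tray floor's top; moves with the tray, 30 mm above the bench when flat. x runs along the fence, y across the floor from the fence to the handle side, z out of the floor. The fence is 30 mm high, 8 mm thick and as long as the tray.
- floor (a point): Centre of the tray floor's top, axes as fence. The floor is 310 mm long (x) between two end walls, 20 mm high and 4 mm thick, and 220 mm wide (y) from the fence to its open edge at the handle side. Smooth steel: the devices start to slide at a tilt of 0.2 to 0.3 rad. The tray lies on a fixed low stand of about the same outline.
- handle (a point): Middle of the tray's round black handle bar: 12 mm thick, 114 mm free between its two arms, parallel to the fence, 50 mm above the bench when flat; at y = 265, z = 20 mm in the frame of fence, same axes. 39 mm are free between the bar and the floor's edge, nothing is beneath the bar. It can be pinched from above and turns in the fingers as the tray tilts.
- breaker3: White three-pole circuit breaker standing on its flat back, already in the tray: 54 mm wide (x), 86 mm long (y), body 48 mm high with a full-width raised nose, 46 mm long (y), to 66 mm, plus a 4 mm toggle bar. Origin: centre of its underside. About 0.3 kg.
- breaker2: White two-pole circuit breaker of the same build, on the bench: 36 mm wide (x), 86 mm long (y), body 48 mm high, nose 46 mm long to 66 mm, toggle 4 mm more. Stands on its flat back. Origin: centre of its underside. About 0.2 kg.
- contactor: Grey contactor on the bench: 46 mm wide (x), 76 mm long (y), body 44 mm high with a full-width raised nose, 40 mm long (y), to 62 mm. Stands on its flat back. Origin: centre of its underside. About 0.3 kg.
- level: Aluminium spirit level, 160 mm long (x), 24 mm wide (y), 40 mm high, standing on edge in the tray near the fence at the start. Origin: centre of its underside. About 0.2 kg; it slides far less easily than the devices, so it would block them.
- mat: Black rubber mat on the bench, fixed, 220 (x) x 130 (y) x 4 mm. Origin: centre of its underside, on the bench.
- tape: Bystander: tape measure, grey and black case 62 x 36 x 60 mm (x, y, z). Origin at the centre of its underside. Leave alone.
- junction_box: Bystander: square white junction box 78 x 78 x 44 mm. Origin at the centre of its underside. Leave alone.
- trunking: Bystander: white offcut of cable trunking 150 x 40 x 20 mm, long axis x. Origin at the centre of its underside. Leave alone.
- screwdriver: Bystander: screwdriver 200 mm long lying along its x, handle 26 mm thick. Origin at mid-length on the bench. Leave alone.
- wrench: Bystander: steel wrench 180 mm long lying along its x, 8 mm thick. Origin at the centre of its underside. Leave alone.
- tub: Bystander: round open white plastic tub, 110 mm across at the rim, 90 mm high. Origin at the centre of its underside. Leave alone.
- carton: Bystander: small cardboard carton 90 x 60 x 65 mm. Origin at the centre of its underside. Leave alone.
Things that resemble listed ones, but are neither listed nor needed, are in the scene too. What is shaped like the breaker2 but green or yellow is not meant.

How it is judged:
On the way, in this order (a step that is already met when the one before it is completed fails the run):
1. the level is on the mat and all three devices stand in the tray, which is still flat (value of joint tray below 0.05 rad and x of level in the frame of mat between -0.095 and 0.095 m and y of level in the frame of mat between -0.062 and 0.062 m and z of level in the frame of mat between -0.002 and 0.035 m and x of breaker3 in the frame of fence between -0.152 and 0.152 m and y of breaker3 in the frame of fence between 0 and 0.225 m and z of breaker3 in the frame of fence between -0.006 and 0.008 m and angle between each of breaker3, breaker2, contactor's own z axis and vertical below 0.1 rad and linear speed of each of breaker3, breaker2, contactor below 0.05 m/s and x of breaker2 in the frame of fence between -0.152 and 0.152 m and y of breaker2 in the frame of fence between 0 and 0.225 m and z of breaker2 in the frame of fence between -0.006 and 0.008 m and x of contactor in the frame of fence between -0.152 and 0.152 m and y of contactor in the frame of fence between 0 and 0.225 m and z of contactor in the frame of fence between -0.006 and 0.008 m), for 0.2 s.
2. the tray is tilted and all three devices have slid against its fence (value of joint tray above 0.2 rad and y of breaker3 in the frame of fence between 0.037 and 0.055 m and y of breaker2 in the frame of fence between 0.037 and 0.055 m and y of contactor in the frame of fence between 0.032 and 0.05 m), for 0.2 s.
At the end, for the whole second after the job is handed in: The tray is flat (tilt under 0.03 rad); all three devices stand upright on its floor (lean under 0.08 rad), each with a short end within 5 mm of the fence's inner face and square to it within 0.09 rad, so in a single row; the level rests on the mat, its middle over the mat; all at rest (value of joint tray below 0.03 rad and x of level in the frame of mat between -0.095 and 0.095 m and y of level in the frame of mat between -0.062 and 0.062 m and z of level in the frame of mat between -0.002 and 0.035 m and linear speed of each of level, breaker3, breaker2, contactor below 0.03 m/s and x of breaker3 in the frame of fence between -0.152 and 0.152 m and y of breaker3 in the frame of fence between 0 and 0.225 m and z of breaker3 in the frame of fence between -0.006 and 0.008 m and y of breaker3 in the frame of fence between 0.039 and 0.048 m and angle between the y axis of each of breaker3, breaker2, contactor and the y axis of fence, either way round below 0.09 rad and angle between each of breaker3, breaker2, contactor's own z axis and vertical below 0.08 rad and x of breaker2 in the frame of fence between -0.152 and 0.152 m and y of breaker2 in the frame of fence between 0 and 0.225 m and z of breaker2 in the frame of fence between -0.006 and 0.008 m and y of breaker2 in the frame of fence between 0.039 and 0.048 m and x of contactor in the frame of fence between -0.152 and 0.152 m and y of contactor in the frame of fence between 0 and 0.225 m and z of contactor in the frame of fence between -0.006 and 0.008 m and y of contactor in the frame of fence between 0.034 and 0.043 m); the robot touches nothing.
It fails at once if the tray was dropped: it fell faster than 2 rad/s (velocity of joint tray below -2 rad/s).
It fails at once if something else on the bench was moved more than 20 mm (distance of any of tape, junction_box, trunking, screwdriver, wrench, tub, carton from where it was at the start of the episode above 0.02 m).
It also fails if it takes over 72 s, if anything falls off the work surface, if the arm or the gripper's body presses on something with over 40 N, if the wrist force passes 120 N, or if a joint passes its speed limit or range.

## Working session

There is one attempt and no reset: what is moved stays moved. The work goes in short steps, Python scripts to look and compute and a shell command to move; the robot and the scene stay as the last step left them, time stands still between calls to the robot, and variables do not carry over. Pictures are saved under pics/ and viewed, and the job is handed in when it is done.

```bash
ls; mkdir -p pics
python3 - <<'E'
from station import arm
import cv2, numpy as np
print(arm.get_state())
for n in("side","top"):
    p=arm.camera_params(n);print(n,p)
    cv2.imwrite(f"pics/{n}0.png",arm.grab_frame(n))
E
```

```text
pics
{'t': 0.0, 'q': array([-8.12907972e-01,  3.59388975e-01,  1.10701158e-02, -3.67913902e-04,
       -1.22409612e+00, -2.88105482e-01]), 'qd': array([-0.00067565, -0.00112824, -0.00025894,  0.0017027 ,  0.00129038,
        0.00106251]), 'joint_efforts': array([ 6.93874408e-04, -5.82723820e+01,  2.93064505e+01,  6.99728027e+00,
        7.11413290e-03, -1.39850308e-04]), 'eef_pos': array([ 0.30548628, -0.60170004,  0.40372279]), 'ee_rot': array([ 3.13994243e+00, -1.28358426e-04, -2.67193497e+00]), 'force': array([-0.14739069, -0.31854914,  0.69984891]), 'moment': array([ 0.03680214, -0.04807162,  0.02950795]), 'width': 0.08730420163392127}
side {'vertical_fov': 50.86878995699724, 'cx': 247.56028958476594, 'cy': 195.6437974846632, 'pose': array([[-0.89322489, -0.26475641,  0.36339143,  0.01755359],
       [-0.44947959,  0.50635286, -0.73591771,  1.06832062],
       [ 0.01083464, -0.82067705, -0.57128958,  0.82167786],
       [ 0.        ,  0.        ,  0.        ,  1.        ]])}
top {'vertical_fov': 47.60164642321368, 'cx': 255.4336581615005, 'cy': 191.92489889578923, 'pose': array([[-0.00919534, -0.97470833,  0.22329156,  0.16822842],
       [-0.99995224,  0.00822345, -0.00528206,  0.07778676],
       [ 0.00331224, -0.22332946, -0.97473739,  1.63405957],
       [ 0.        ,  0.        ,  0.        ,  1.        ]])}
```

View pics/top0.png

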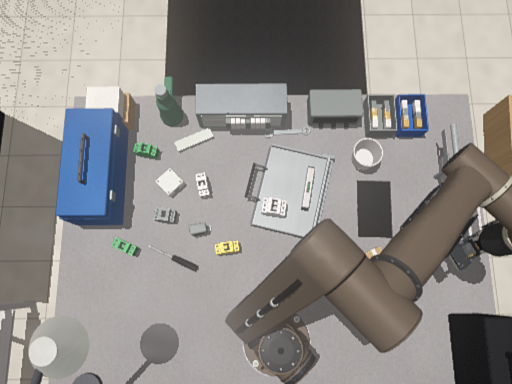

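View pics/side0.png

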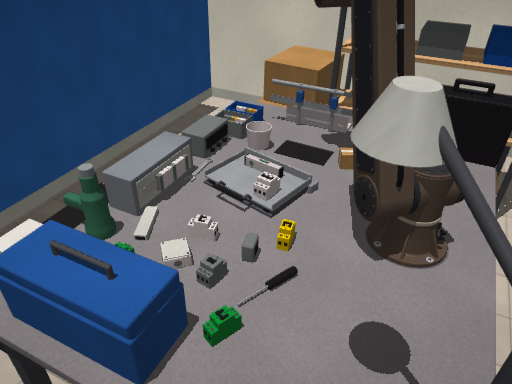

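```bash
cat > h.py <<'E'
from station import arm
import cv2, numpy as np
from scipy.optimize import minimize
def P(n):
    p=arm.camera_params(n); f=192/np.tan(np.radians(p["vertical_fov"])/2)
    return f,p["cx"],p["cy"],np.array(p["pose"])
PP={n:P(n) for n in("side","top")}
def proj(n,X):
    f,cx,cy,T=PP[n]; c=(np.asarray(X)-T[:3,3])@T[:3,:3]
    return np.c_[f*c[:,0]/c[:,2]+cx, f*c[:,1]/c[:,2]+cy]
def back(n,uv,z):
    f,cx,cy,T=PP[n]; d=T[:3,:3]@np.array([(uv[0]-cx)/f,(uv[1]-cy)/f,1]); o=T[:3,3]
    return o+d*(z-o[2])/d[2]
def box(lx,ly,z0,z1,y0=0,x0=0):
    return np.array([[x0+sx*lx/2,y0+sy*ly/2,z] for sx in(-1,1) for sy in(-1,1) for z in(z0,z1)])
B={'breaker3':[box(.054,.086,0,.048),box(.054,.046,.04,.066)],
'breaker2':[box(.036,.086,0,.048),box(.036,.046,.04,.066)],
'contactor':[box(.046,.076,0,.044),box(.046,.040,.04,.062)],
'level':[box(.16,.024,0,.04)],'mat':[box(.22,.13,0,.004)],
'floor':[box(.318,.228,-.02,0,y0=-.004),box(.318,.008,0,.03,y0=-.114),box(.004,.22,0,.02,x0=-.157),box(.004,.22,0,.02,x0=.157)],
'tape':[box(.062,.036,0,.06)],'junction_box':[box(.078,.078,0,.044)],'trunking':[box(.15,.04,0,.02)],'carton':[box(.09,.06,0,.065)]}
def place(pts,x,y,z,a):
    c,s=np.cos(a),np.sin(a); return pts@np.array([[c,s,0],[-s,c,0],[0,0,1]])+[x,y,z]
S=4
def sil(n,name,x,y,z,a):
    m=np.zeros((384*S,512*S),np.uint8)
    for b in B[name]:
        q=proj(n,place(b,x,y,z,a)); h=cv2.convexHull(((q+.5)*S).astype(np.float32)).astype(np.int32)
        cv2.fillConvexPoly(m,h,1)
    return cv2.resize(m.astype(np.float32),(512,384),interpolation=cv2.INTER_AREA)
def fit(name,z,masks,x0=None,starts=12,period=np.pi):
    # masks: {cam: bool}
    if x0 is None:
        n='top' if 'top' in masks else 'side'
        v,u=np.nonzero(masks[n]); x0=back(n,(u.mean(),v.mean()),z+.03)[:2]
    mf={n:m.astype(np.float32) for n,m in masks.items()}
    def cost(p):
        c=0
        for n,m in mf.items():
            s=sil(n,name,p[0]/10,p[1]/10,z,p[2])
            c+=1-np.minimum(s,m).sum()/np.maximum(s,m).sum()
        return c/len(mf)
    best=None
    c0=sorted([(cost([x0[0]*10,x0[1]*10,a]),a) for a in np.arange(starts)*period/starts])[:4]
    for _,a in c0:
        i=np.array([x0[0]*10,x0[1]*10,a]); 
        r=minimize(cost,i,method='Nelder-Mead',options=dict(initial_simplex=[i,i+[.15,0,0],i+[0,.15,0],i+[0,0,.2]],xatol=1e-3,fatol=1e-4,maxiter=150))
        if best is None or r.fun<best.fun: best=r
    return best.x[0]/10,best.x[1]/10,best.x[2],best.fun
E
cat > look.py <<'E'
from h import *
import pickle,sys
D={}
for n in("side","top"):
    im=arm.grab_frame(n); cv2.imwrite(f"pics/{n}1.png",im); D['im',n]=im
    for o in ['breaker2','contactor','breaker3','level','mat','floor','handle','tape']:
        D[n,o]=arm.regions_of(o,n)
        print(n,o,[(round(float(r['score']),2),[int(v) for v in r['box']]) for r in D[n,o]])
pickle.dump(D,open('d.pkl','wb'))
E
python3 look.py
```

```text
side breaker2 [(0.89, [250, 174, 281, 200]), (0.83, [186, 215, 217, 242]), (0.83, [201, 302, 244, 344]), (0.71, [275, 216, 298, 252]), (0.56, [115, 242, 133, 252]), (0.25, [265, 266, 296, 287])]
side contactor [(0.84, [198, 251, 228, 287]), (0.16, [185, 215, 215, 240])]
side breaker3 [(0.89, [250, 174, 281, 200]), (0.83, [186, 215, 217, 242]), (0.83, [201, 302, 244, 344]), (0.71, [275, 216, 298, 252]), (0.56, [115, 242, 133, 252]), (0.25, [265, 266, 296, 287])]
side level [(0.95, [245, 154, 281, 176]), (0.18, [187, 215, 216, 239])]
side mat [(0.62, [276, 135, 332, 168])]
side floor [(0.6, [202, 145, 311, 215])]
side handle [(0.74, [205, 149, 311, 210])]
side tape [(0.68, [242, 230, 259, 264]), (0.47, [134, 205, 160, 238])]
top breaker2 [(0.8, [259, 194, 290, 216]), (0.77, [217, 241, 239, 255]), (0.76, [132, 143, 158, 158]), (0.6, [112, 238, 137, 256]), (0.48, [195, 173, 212, 199])]
top contactor [(0.72, [155, 208, 176, 224])]
top breaker3 [(0.8, [259, 194, 290, 216]), (0.77, [217, 241, 239, 255]), (0.76, [132, 143, 158, 158]), (0.6, [112, 238, 137, 256]), (0.48, [195, 173, 212, 199])]
top level [(0.54, [302, 163, 316, 211])]
top mat [(0.79, [358, 179, 396, 237])]
top floor [(0.82, [243, 143, 329, 237])]
top handle [(0.78, [244, 146, 329, 235])]
top tape [(0.74, [187, 225, 212, 238])]
```

```bash
cat > fit1.py <<'E'
from h import *
import pickle
D=pickle.load(open('d.pkl','rb'))
ch={'breaker2':(1,4,0),'contactor':(0,0,0),'breaker3':(0,0,.03),'level':(0,0,.03),'mat':(0,0,0),'tape':(0,0,0)}
for o,(i,j,z) in ch.items():
    ms={'side':D['side',o][i]['region'],'top':D['top',o][j]['region']}
    print(o,z)
    for k in (ms,{'top':ms['top']},{'side':ms['side']}):
        r=fit(o,z,k); print('  ',list(k),np.round(r[:2],4),'yaw',round(r[2],3),'cost',round(r[3],3))
im=D['im','top'].copy(); a=cv2.resize(im[120:270,110:345],None,fx=3.4,fy=3.4,interpolation=cv2.INTER_CUBIC);cv2.imwrite('pics/ctop.png',a)
im=D['im','side'].copy(); a=cv2.resize(im[120:320,100:350],None,fx=3,fy=3,interpolation=cv2.INTER_CUBIC);cv2.imwrite('pics/cside.png',a)
E
python3 fit1.py
```

```text
breaker2 0
   ['side', 'top'] [0.5659 0.2695] yaw 1.733 cost 0.085
   ['top'] [0.5666 0.2709] yaw 1.752 cost 0.081
   ['side'] [0.5668 0.2661] yaw 1.763 cost 0.043
contactor 0
   ['side', 'top'] [0.4514 0.4066] yaw -0.19 cost 0.072
   ['top'] [0.4517 0.4085] yaw -0.193 cost 0.068
   ['side'] [0.4525 0.4044] yaw 3.011 cost 0.042
breaker3 0.03
   ['side', 'top'] [0.4732 0.003 ] yaw -0.163 cost 0.085
   ['top'] [0.4737 0.0042] yaw -0.172 cost 0.065
   ['side'] [ 0.4745 -0.0032] yaw 3.011 cost 0.061
level 0.03
   ['side', 'top'] [ 0.5465 -0.1258] yaw 2.952 cost 0.141
   ['top'] [ 0.5473 -0.1248] yaw 2.964 cost 0.1
   ['side'] [ 0.5454 -0.1304] yaw 2.946 cost 0.107
mat 0
   ['side', 'top'] [ 0.4764 -0.3858] yaw 3.126 cost 0.07
   ['top'] [ 0.4771 -0.3835] yaw 3.101 cost 0.044
   ['side'] [ 0.4759 -0.3887] yaw -0.047 cost 0.074
tape 0
   ['side', 'top'] [0.3983 0.2783] yaw 1.845 cost 0.172
   ['top'] [0.4009 0.2797] yaw 1.68 cost 0.195
   ['side'] [0.399  0.2765] yaw 1.85 cost 0.129
```

View pics/ctop.png

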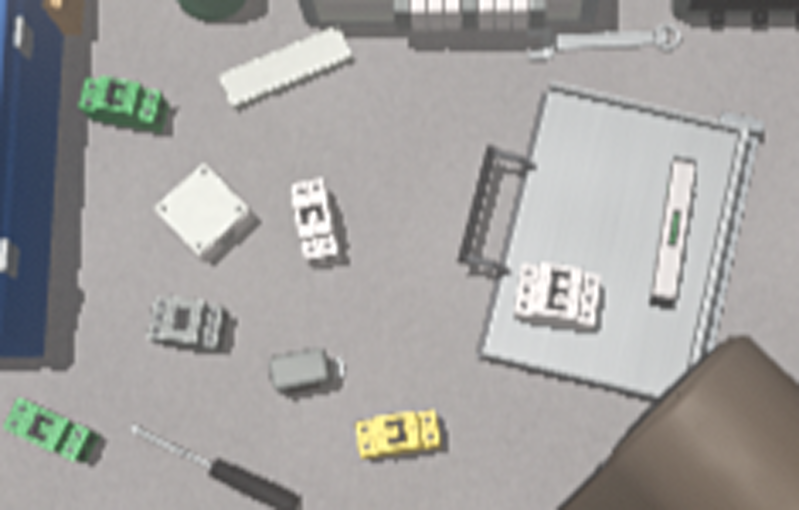

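View pics/cside.png

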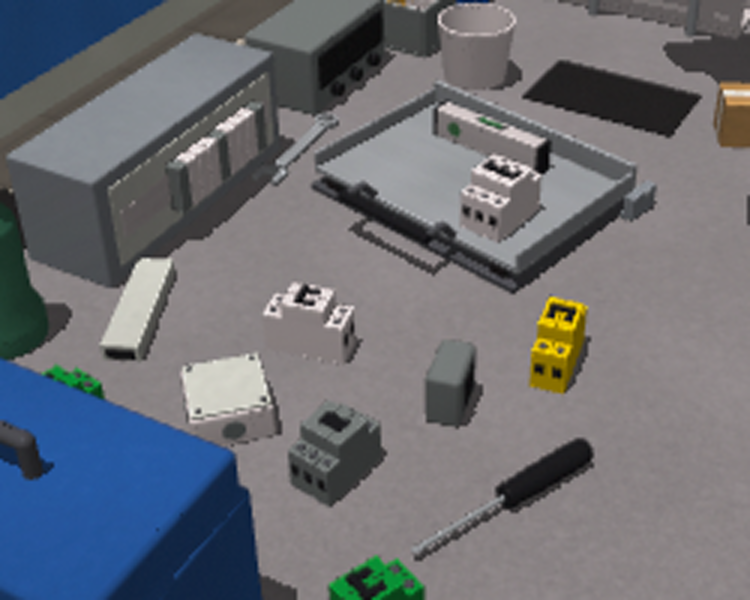

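```bash
cat > fit2.py <<'E'
from h import *
import h
import pickle
D=pickle.load(open('d.pkl','rb'))
h.B['floor'][0]=box(.318,.228,-.03,0,y0=-.004)
h.B['floor']+=[box(.126,.012,.014,.026,y0=.155),box(.006,.05,.014,.026,y0=.132,x0=-.06),box(.006,.05,.014,.026,y0=.132,x0=.06)]
for o in('floor',):
  m={c:D[c,o][0]['region'] for c in('side','top')}
  for k in(m,{'side':m['side']},{'top':m['top']}):
    r=fit('floor',.03,k,x0=(.527,-.055),starts=24,period=2*np.pi); print(list(k),np.round(r,4))
    if len(k)==2:R=r
x,y,a,_=R
def draw(x,y,a,tag):
  for c,cr in(('top',(120,270,190,360)),('side',(120,230,180,340))):
    im=cv2.resize(D['im',c],None,fx=4,fy=4,interpolation=cv2.INTER_CUBIC)
    def L(pts):
        q=((proj(c,place(np.array(pts,float),x,y,.03,a))+.5)*4).astype(int); cv2.polylines(im,[q],True,(0,0,255),1)
    L([[-.155,-.11,0],[.155,-.11,0],[.155,.11,0],[-.155,.11,0]])
    L([[-.159,-.11,.03],[.159,-.11,.03],[.159,-.118,.03],[-.159,-.118,.03]])
    L([[-.057,.155,.02],[.057,.155,.02]])
    m=D[c,'floor'][0]['region'].astype(np.uint8); m=cv2.resize(m,None,fx=4,fy=4,interpolation=0)
    cs,_=cv2.findContours(m,0,1); cv2.drawContours(im,cs,-1,(0,255,0),1)
    cv2.imwrite(f'pics/f{c}{tag}.png',im[cr[0]*4:cr[1]*4,cr[2]*4:cr[3]*4])
draw(x,y,a,'1')
E
python3 fit2.py
```

```text
['side', 'top'] [ 0.545  -0.0627  6.042   0.2579]
['side'] [ 0.5498 -0.0728 -0.2473  0.2874]
['top'] [ 0.5418 -0.0608 -0.2474  0.1937]
```

View pics/ftop1.png

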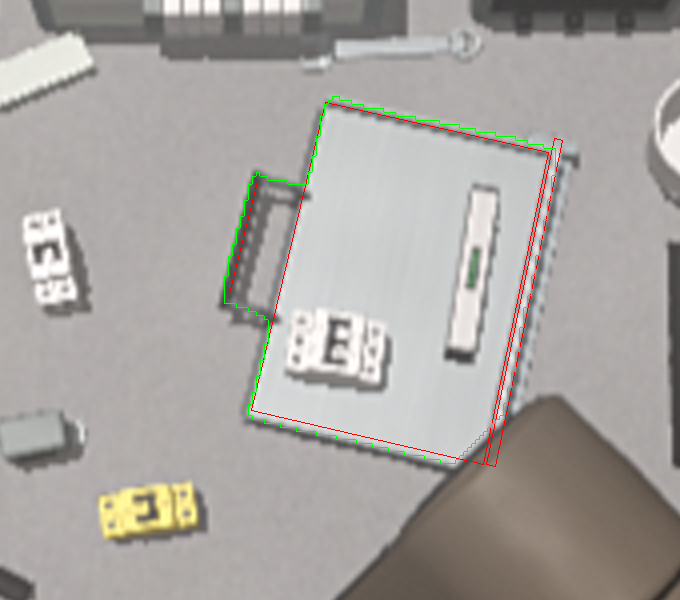

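View pics/fside1.png

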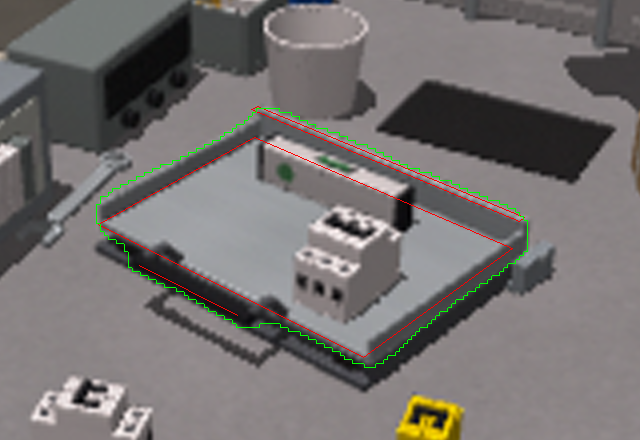

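Run:
```python
from h import *
def t(c,u,v,z):
    o=(190,120) if c=='top' else (180,120)
    return back(c,(u/4-.5+o[0],v/4-.5+o[1]),z)[:2]
L=[('top',327,99,.05,-.159+.318,.11),('top',249,414,.05,-.159,.11),('top',257,176,.054,.06,.155),('top',229,300,.054,-.06,.155),('top',552,148,.06,.159,-.114),
('side',262,110,.06,.159,-.114),('side',526,218,.06,-.159,-.114),('side',100,222,.03,.159,.11),('side',368,362,.03,-.159,.11)]
W=[];M=[]
for c,u,v,z,a,b in L:
    w=t(c,u,v,z); W.append(w);M.append((a,b)); 
W=np.array(W);M=np.array(M)
def kab(W,M):
    w=W-W.mean(0);m=M-M.mean(0);H=m.T@w;U,_,V=np.linalg.svd(H);R=(V.T@U.T);return R,W.mean(0)-R@M.mean(0)
for s in(slice(0,5),slice(5,9),slice(0,9)):
    R,T=kab(W[s],M[s]);print('centre',T,'yaw',np.arctan2(R[1,0],R[0,0]));print(np.round((W[s]-M[s]@R.T-T)*1000,1).tolist())
for n,b,z in(('tub',(368,154),.05),('carton',(374,252),.06)):print(n,back('top',b,z))
```

```text
centre [ 0.5401015  -0.06033613] yaw -0.24895561515081732
[[-3.4, -0.2], [1.0, -1.6], [4.0, -0.5], [0.5, -3.1], [-2.1, 5.4]]
centre [ 0.54108252 -0.06383261] yaw -0.2483985864073653
[[-3.2, 1.6], [2.4, -4.6], [0.0, -0.7], [0.8, 3.7]]
centre [ 0.54062492 -0.06195223] yaw -0.24676126221452307
[[-3.8, 1.0], [0.8, 0.3], [3.8, 0.9], [0.3, -1.4], [-3.0, 6.8], [-3.0, -0.5], [2.7, -6.2], [0.6, -2.9], [1.5, 2.1]]
tub [ 0.67581981 -0.36133373  0.05      ]
carton [ 0.3033941  -0.35543813  0.06      ]
```

Candidates for breaker2 (top picture): white (202,185); green (146,150), (125,246); yellow (227,248); breaker3, three-pole in tray, (273,206). I choose the white two-pole at (202,185), and the crop shows two poles. Contactor: grey at (165,215). The grey tape at (198,229) has no nose. Level: in the tray at (308,187).

```bash
python3 -m inch '[[[0.3,0.6,-0.1,0,0,-0.1],[0.6,1.0,-0.2,0,0,-0.209],[0.6,1.0,-0.2,0,0,-0.209],[0.6,1.0,-0.2,0,0,-0.209],[0.6,1.0,-0.2,0,0,-0.209]]]' 38 20; python3 -m inch '[[[0.3,0.7,-0.1,0,0,0],[0.6,1.0,-0.25,0,0,0],[0.6,1.0,-0.25,0,0,0],[0.6,1.0,-0.25,0,0,0],[0.6,1.0,-0.25,0,0,0]]]'
```

```text
t: 1.62
eef_pos: [0.4272, -0.3989, 0.3643]
ee_rot: [3.141, -0.0, 2.957]
force: [-0.7, 0.0, -0.1]
width: 0.0432
t: 2.25
eef_pos: [0.547, -0.1999, 0.3137]
ee_rot: [-3.141, -0.001, 2.959]
force: [-0.0, -0.1, 0.1]
width: 0.0379
```

```bash
python3 -m inch '[[[0,0.2,-0.1,0,0,0],[0,0.37,-0.2,0,0,0],[0,0.37,-0.3,0,0,0],[0,0.37,-0.3,0,0,0]]]'
cat > v.py <<'E'
from h import *
import sys
tag=sys.argv[1]; c=sys.argv[2]; u0,v0,u1,v1=map(int,sys.argv[3:7]); k=float(sys.argv[7])
im=arm.grab_frame(c); cv2.imwrite(f'pics/{tag}.png',cv2.resize(im[v0:v1,u0:u1],None,fx=k,fy=k,interpolation=cv2.INTER_CUBIC))
E
python3 v.py lv side 190 80 350 220 4.5
```

```text
t: 2.75
eef_pos: [0.5449, -0.1285, 0.2538]
ee_rot: [-3.141, -0.002, 2.955]
force: [-1.1, 0.8, -0.3]
width: 0.0376
```

View pics/lv.png

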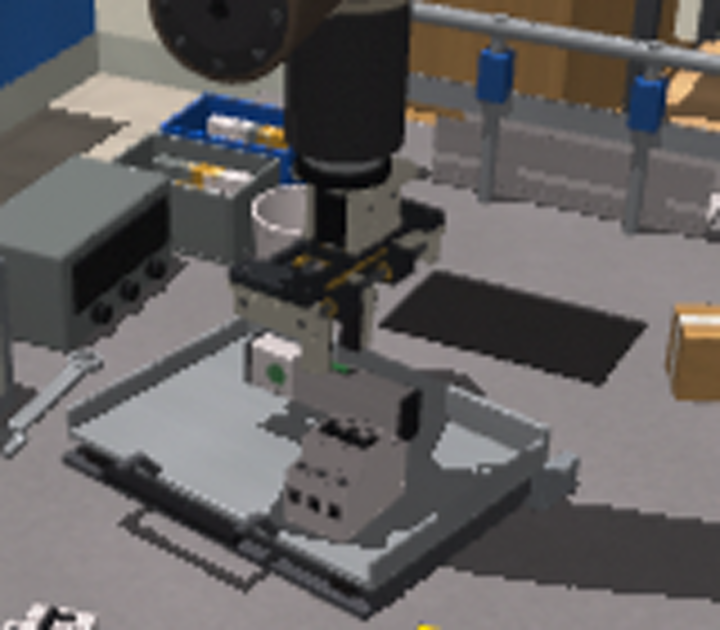

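The side view shows the fingers straddling the level's middle (around px 320,350 in the crop), so I lower and close.

```bash
python3 -m inch '[[[0,0,-0.1,0,0,0],[0,0,-0.19,0,0,0],[0,0,-0.19,0,0,0]]]'; python3 -m inch '[[[0,0,0,0,0,0],[0,0,0,0,0,0],[0,0,0,0,0,0]]]' 10 25;  python3 -m inch '[[[0,0,0.2,0,0,0],[0,0,0.3,0,0,0],[0,0,0.35,0,0,0]]]'
```

```text
t: 3.18
eef_pos: [0.5454, -0.1288, 0.2167]
ee_rot: [-3.141, -0.001, 2.954]
force: [-0.5, -0.1, 0.3]
width: 0.0383
t: 3.55
eef_pos: [0.5461, -0.1279, 0.2179]
ee_rot: [3.141, 0.002, 2.955]
force: [-0.9, -0.1, 6.3]
width: 0.0239
t: 3.92
eef_pos: [0.5455, -0.1278, 0.2877]
ee_rot: [3.141, 0.001, 2.955]
force: [-0.1, -0.0, -2.8]
width: 0.0236
```

```bash
python3 -m inch '[[[-0.08,-0.3,0,0,0,0],[-0.16,-0.6,0,0,0,0],[-0.25,-0.9,0,0,0,0],[-0.25,-0.9,0,0,0,0]]]'; python3 -m inch '[[[-0.1,-0.3,-0.1,0,0,0],[-0.1,-0.39,-0.3,0,0,0],[-0.1,-0.39,-0.45,0,0,0],[-0.1,-0.39,-0.45,0,0,0],[-0.1,-0.39,-0.47,0,0,0]]]'
```

```text
t: 4.42
eef_pos: [0.4935, -0.3112, 0.2854]
ee_rot: [3.141, -0.002, 2.95]
force: [-0.0, 1.9, -3.0]
width: 0.0237
t: 5.05
eef_pos: [0.4761, -0.3854, 0.1934]
ee_rot: [-3.141, 0.001, 2.956]
force: [-0.5, 0.3, -1.8]
width: 0.024
```

```bash
python3 -m inch '[[[0,0,-0.01,0,0,0],[0,0,-0.015,0,0,0]]]'; python3 -m inch '[[[0,0,0,0,0,0],[0,0,0,0,0,0],[0,0,0.15,0,0,0],[0,0,0.4,0,0,0],[0,0,0.65,0,0,0]]]' 40; python3 v.py mat top 230 130 420 270 4
```

```text
t: 5.3
eef_pos: [0.4761, -0.3855, 0.191]
ee_rot: [-3.141, 0.001, 2.956]
force: [-1.3, 4.1, 11.3]
width: 0.0239
t: 5.92
eef_pos: [0.4754, -0.3859, 0.321]
ee_rot: [-3.142, -0.001, 2.955]
force: [0.1, 1.0, -0.1]
width: 0.04
```

View pics/mat.png

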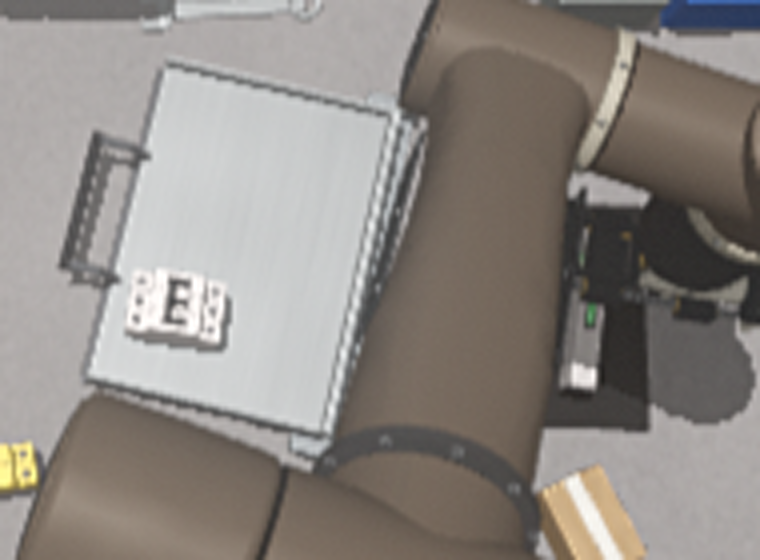

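Level is lying on the mat (crop px 585,345). On to breaker2.

```bash
python3 -m inch '[[[0.1,0.3,0.1,0,0,0.04],[0.15,0.6,0.15,0,0,0.08],[0.2,0.9,0.15,0,0,0.115],[0.22,1.0,0.15,0,0,0.115]]]' 52; python3 -m inch '[[[0.1,0.3,0,0,0,0],[0.2,0.6,0,0,0,0],[0.23,0.9,0,0,0,0],[0.23,1.0,0,0,0,0]]]';  python3 -m inch '[[[0,0.3,0,0,0,0],[0,0.6,0,0,0,0],[0,0.9,0,0,0,0],[0,1.0,0,0,0,0],[0,1.0,0,0,0,0]]]'
```

```text
t: 6.48
eef_pos: [0.5198, -0.1831, 0.3502]
ee_rot: [-3.142, 0.002, -2.963]
force: [-0.5, -1.3, 0.4]
width: 0.0516
t: 6.98
eef_pos: [0.5658, 0.0171, 0.3496]
ee_rot: [3.141, 0.001, -2.964]
force: [-0.6, 0.0, 0.4]
width: 0.0518
t: 7.6
eef_pos: [0.5654, 0.215, 0.3493]
ee_rot: [-3.141, -0.0, -2.965]
force: [-0.4, -0.4, -0.6]
width: 0.0525
```

```bash
python3 -m inch '[[[0,0.2,-0.2,0,0,0],[0,0.27,-0.35,0,0,0],[0,0.27,-0.46,0,0,0],[0,0.27,-0.46,0,0,0]]]'; python3 v.py b2 side 130 130 290 270 4.5
```

```text
t: 8.1
eef_pos: [0.5652, 0.2663, 0.2559]
ee_rot: [-3.14, -0.004, -2.969]
force: [-0.1, 0.1, 0.1]
width: 0.0521
```

View pics/b2.png

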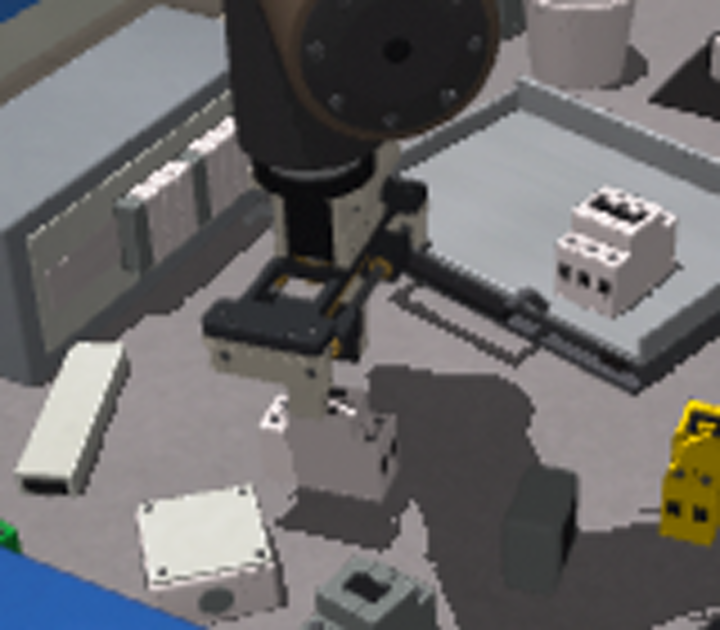

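Fingers straddle the white breaker at crop (325,420), so I descend.

```bash
python3 -m inch '[[[0,0,-0.15,0,0,0],[0,0,-0.285,0,0,0],[0,0,-0.285,0,0,0]]]'; python3 -m inch '[[[0,0,0,0,0,0],[0,0,0,0,0,0],[0,0,0,0,0,0]]]' 20 30;  python3 -m inch '[[[0,0,0.2,0,0,0],[0,0,0.5,0,0,0],[0,0,0.7,0,0,0],[0,0,0.7,0,0,0]]]'
```

```text
t: 8.52
eef_pos: [0.5655, 0.267, 0.2004]
ee_rot: [-3.141, -0.002, -2.968]
force: [-0.1, 0.3, 0.3]
width: 0.0521
t: 8.9
eef_pos: [0.5661, 0.2685, 0.2024]
ee_rot: [3.141, 0.002, -2.967]
force: [-0.4, -0.4, 7.2]
width: 0.0362
t: 9.4
eef_pos: [0.5661, 0.2686, 0.345]
ee_rot: [3.138, 0.006, -2.967]
force: [1.0, 1.1, -2.7]
width: 0.0358
```

```bash
python3 -m inch '[[[0,-0.2,0,0,0,0.06],[-0.03,-0.45,0,0,0,0.12],[-0.06,-0.7,0,0,0,0.18],[-0.08,-0.9,0,0,0,0.24],[-0.1,-1.0,0,0,0,0.3],[-0.12,-1.0,0,0,0,0.366],[-0.12,-1.0,0,0,0,0.366]]]'; python3 -m inch '[[[0,-0.25,0,0,0,0],[0,-0.5,-0.05,0,0,0],[0,-0.73,-0.15,0,0,0],[0,-0.73,-0.3,0,0,0],[0,-0.73,-0.4,0,0,0],[0,-0.73,-0.4,0,0,0]]]'; python3 v.py p2 side 190 100 350 240 4.5
```

```text
t: 10.28
eef_pos: [0.5409, 0.0677, 0.3397]
ee_rot: [3.14, -0.001, -1.818]
force: [0.0, -0.3, -1.3]
width: 0.0363
t: 11.02
eef_pos: [0.5409, -0.0778, 0.2587]
ee_rot: [3.138, -0.002, -1.82]
force: [0.1, 1.2, -2.3]
width: 0.0362
```

View pics/p2.png

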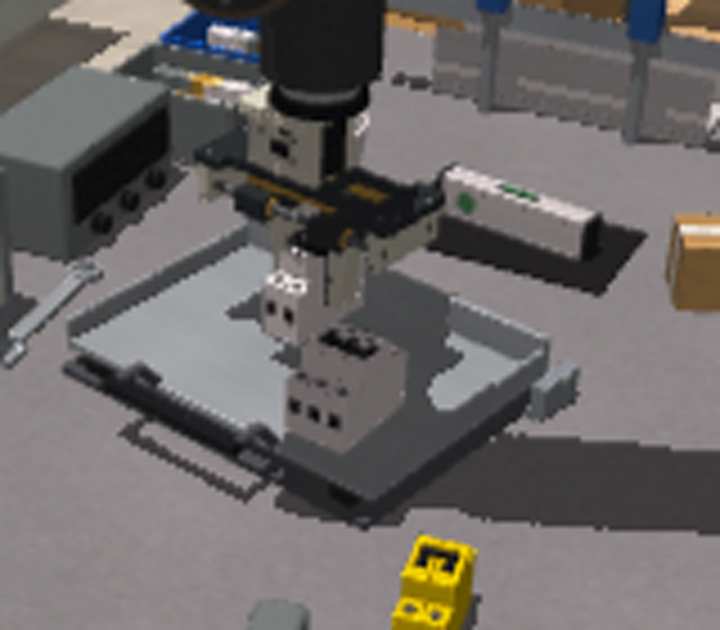

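Breaker2 is held above the tray at crop (300,300), clear of breaker3, and the level is on the mat. I lower it.

```bash
python3 -m inch '[[[0,0,-0.07,0,0,0],[0,0,-0.12,0,0,0],[0,0,-0.14,0,0,0],[0,0,-0.145,0,0,0]]]'; python3 -m inch '[[[0,0,0,0,0,0],[0,0,0,0,0,0],[0,0,0,0,0,0],[0,0,0.3,0,0,0],[0,0,0.6,0,0,0]]]' 50; python3 v.py p2b side 190 100 350 240 4.5
```

```text
t: 11.58
eef_pos: [0.5418, -0.0778, 0.2322]
ee_rot: [-3.141, -0.0, -1.817]
force: [-3.6, 0.5, 10.7]
width: 0.0359
t: 12.2
eef_pos: [0.5414, -0.0779, 0.3526]
ee_rot: [3.14, -0.001, -1.817]
force: [1.7, 0.8, 0.7]
width: 0.0502
```

View pics/p2b.png

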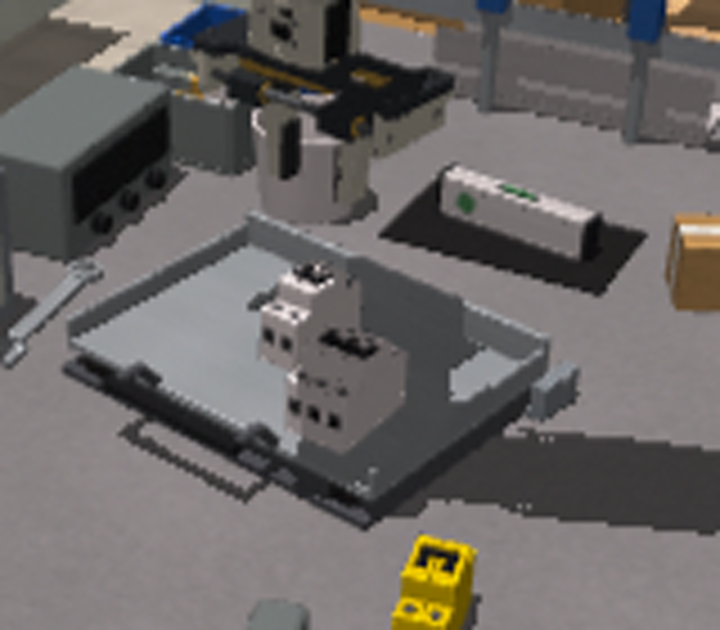

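Breaker2 stands in the tray. Next the contactor.

```bash
python3 -m inch '[[[-0.02,0.25,0,0,0,0],[-0.1,0.55,0,0,0,0.018],[-0.2,0.8,0,0,0,0.018],[-0.25,1.0,0,0,0,0.018]]]' 64; python3 -m inch '[[[-0.08,0.3,0,0,0,0],[-0.15,0.6,0,0,0,0],[-0.2,0.9,0,0,0,0],[-0.2,1.0,0,0,0,0]]]';  python3 -m inch '[[[0,0.3,-0.1,0,0,0],[0,0.43,-0.3,0,0,0],[0,0.43,-0.49,0,0,0],[0,0.43,-0.49,0,0,0],[0,0.43,-0.49,0,0,0]]]';python3 v.py c1 side 150 180 310 320 4.5
```

```text
t: 12.75
eef_pos: [0.4905, 0.1238, 0.3519]
ee_rot: [-3.141, 0.001, -1.76]
force: [0.9, -0.3, -0.1]
width: 0.0642
t: 13.25
eef_pos: [0.4507, 0.3251, 0.3516]
ee_rot: [-3.141, 0.001, -1.758]
force: [-0.5, -0.2, 0.4]
width: 0.064
t: 13.88
eef_pos: [0.4522, 0.4081, 0.255]
ee_rot: [-3.141, 0.001, -1.761]
force: [0.2, -0.1, 0.3]
width: 0.0639
```

View pics/c1.png

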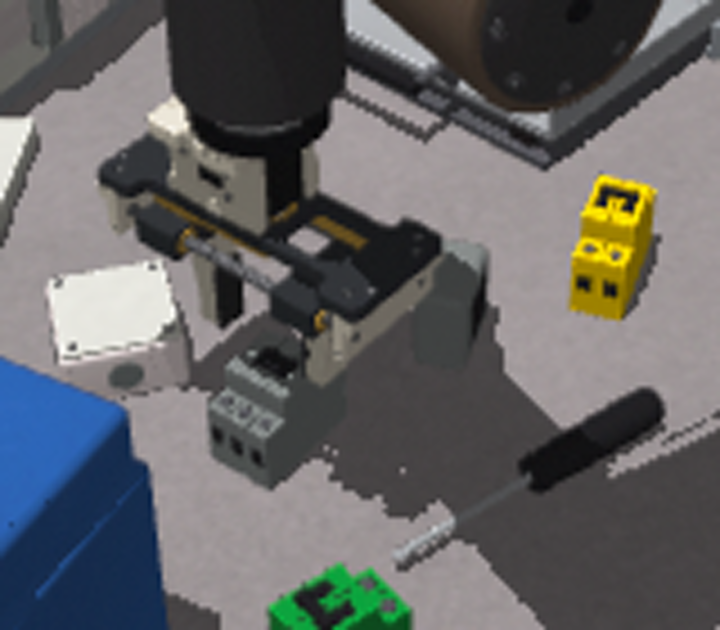

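Run:
```python
from h import *
c=np.array([.4522,.4081,.077]);d=np.array([.982,-.19,0])
print((proj('side',[c+.032*d,c-.032*d])-[150,180])*4.5)
q=place(np.vstack(B['contactor']),.4518,.4068,0,-.19)
im=cv2.imread('pics/c1.png')
for p in (proj('side',q)-[150,180]+.5)*4.5: cv2.circle(im,tuple(int(v) for v in p),4,(0,0,255),-1)
cv2.imwrite('pics/c1o.png',im[200:520,150:450])
```

```text
[[229.93446272 322.13690862]
 [311.02096521 369.05232758]]
```

View pics/c1o.png

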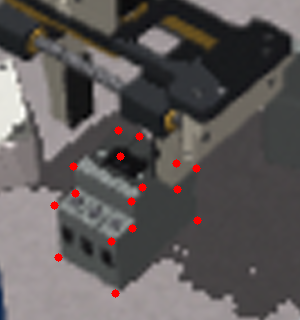

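Fingers straddle the contactor (overlay within about 3 mm), so I descend and grip.

```bash
python3 -m inch '[[[0,0,-0.15,0,0,0],[0,0,-0.285,0,0,0],[0,0,-0.285,0,0,0]]]'; python3 -m inch '[[[0,0,0,0,0,0],[0,0,0,0,0,0],[0,0,0,0,0,0]]]' 30 30;  python3 -m inch '[[[0,0,0.2,0,0,0],[0,0,0.5,0,0,0],[0,0,0.72,0,0,0],[0,0,0.72,0,0,0]]]'; python3 v.py c2 side 150 130 310 270 4.5
```

```text
t: 14.3
eef_pos: [0.4516, 0.4076, 0.1968]
ee_rot: [3.141, -0.001, -1.761]
force: [0.6, 0.4, 1.1]
width: 0.0639
t: 14.68
eef_pos: [0.4519, 0.4086, 0.1983]
ee_rot: [-3.14, 0.002, -1.76]
force: [-1.6, -1.2, 7.1]
width: 0.0459
t: 15.18
eef_pos: [0.452, 0.4088, 0.3452]
ee_rot: [-3.139, 0.007, -1.76]
force: [-0.2, 0.6, -2.7]
width: 0.0463
```

View pics/c2.png

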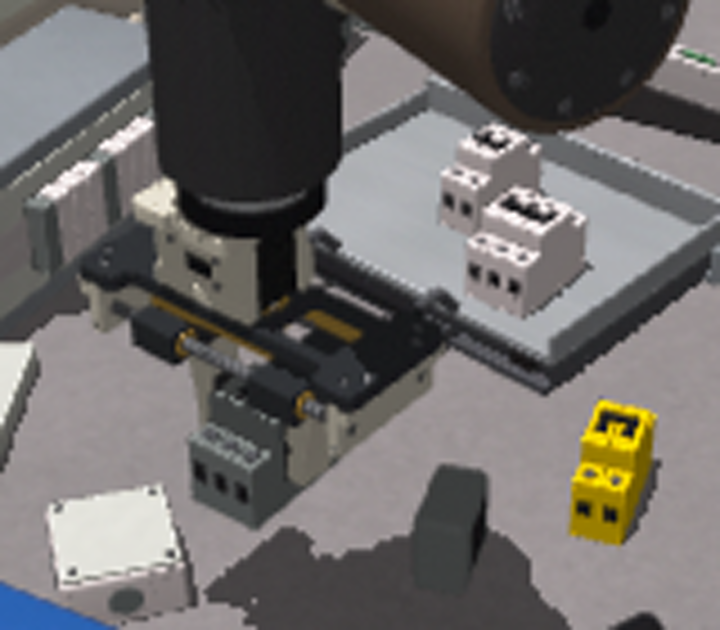

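Contactor is gripped level; carry it to the tray.

```bash
python3 -m inch '[[[0.1,-0.25,0,0,0,-0.018],[0.25,-0.5,0,0,0,-0.018],[0.37,-0.75,0,0,0,-0.018],[0.45,-1.0,0,0,0,-0.018]]]'; python3 -m inch '[[[0.12,-0.25,0,0,0,0],[0.24,-0.5,0,0,0,0],[0.35,-0.75,0,0,0,0],[0.42,-1.0,0,0,0,0]]]';  python3 -m inch '[[[0,-0.25,0,0,0,0],[0,-0.5,-0.1,0,0,0],[0,-0.54,-0.3,0,0,0],[0,-0.54,-0.43,0,0,0],[0,-0.54,-0.43,0,0,0]]]';python3 v.py c3 side 190 100 350 240 4.5
```

```text
t: 15.72
eef_pos: [0.5417, 0.2062, 0.3388]
ee_rot: [3.139, -0.002, -1.818]
force: [1.1, 0.6, -2.3]
width: 0.0463
t: 16.23
eef_pos: [0.6257, 0.0064, 0.3385]
ee_rot: [3.139, -0.001, -1.818]
force: [0.5, 0.8, -1.5]
width: 0.0459
t: 16.85
eef_pos: [0.6239, -0.1003, 0.2508]
ee_rot: [3.134, -0.002, -1.818]
force: [-0.0, -0.6, -0.9]
width: 0.046
```

View pics/c3.png

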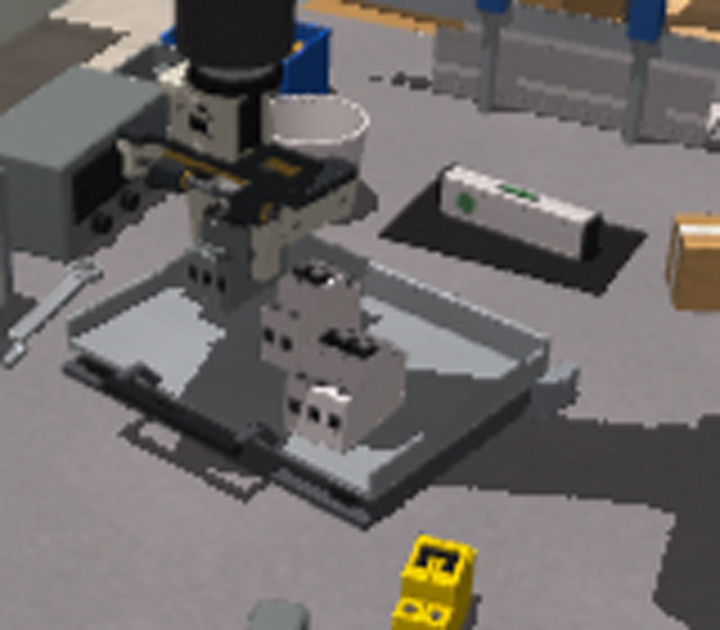

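Contactor is above its place at crop (215,260), with clearance both sides. Lower and release with a small opening.

```bash
python3 -m inch '[[[0,0,-0.06,0,0,0],[0,0,-0.1,0,0,0],[0,0,-0.12,0,0,0],[0,0,-0.13,0,0,0]]]'
```

```text
t: 17.4
eef_pos: [0.6256, -0.0998, 0.2286]
ee_rot: [-3.142, 0.0, -1.817]
force: [0.1, -0.6, -2.4]
width: 0.0464
```

```bash
python3 -m inch '[[[0,0,-0.005,0,0,0],[0,0,-0.01,0,0,0]]]'; python3 -m inch '[[[0,0,0,0,0,0],[0,0,0,0,0,0],[0,0,0,0,0,0],[0,0,0.25,0,0,0],[0,0,0.5,0,0,0],[0,0,0.8,0,0,0]]]' 56; python3 v.py c4 side 190 100 350 240 4.5
```

```text
t: 17.65
eef_pos: [0.6261, -0.0999, 0.2283]
ee_rot: [-3.14, 0.0, -1.817]
force: [-3.0, -0.2, 11.6]
width: 0.046
t: 18.4
eef_pos: [0.6252, -0.0998, 0.3875]
ee_rot: [3.14, -0.001, -1.817]
force: [1.7, 0.1, 0.3]
width: 0.0563
```

View pics/c4.png

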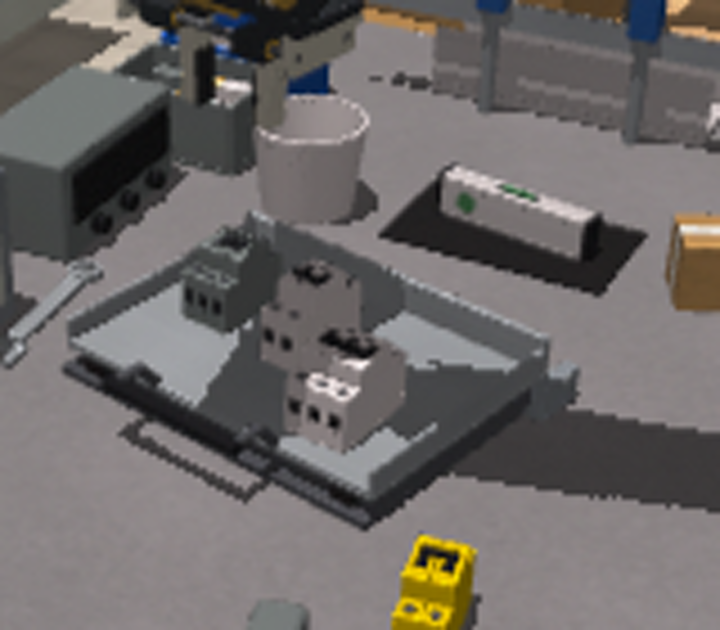

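All three stand in the tray. Now to the handle: turn by -90° and go above the bar.

```bash
python3 -m inch '[[[-0.03,0.15,0,0,0,-0.059],[-0.06,0.3,0,0,0,-0.118],[-0.1,0.45,0,0,0,-0.177],[-0.14,0.6,0,0,0,-0.236],[-0.18,0.75,0,0,0,-0.295],[-0.22,0.9,0,0,0,-0.354],[-0.22,0.94,0,0,0,-0.41],[-0.22,0.94,0,0,0,-0.465]]]' 44 40;  python3 -m inch '[[[0,0,-0.2,0,0,-0.035],[0,0,-0.4,0,0,-0.035],[0,0,-0.6,0,0,-0.035],[0,0,-0.68,0,0,-0.035],[0,0,-0.68,0,0,-0.035]]]';python3 v.py h1 side 190 100 350 240 4.5; python3 v.py h1t top 230 130 390 260 4.5
```

```text
t: 19.45
eef_pos: [0.5814, 0.0891, 0.3864]
ee_rot: [3.141, 0.0, 3.001]
force: [-0.1, 0.5, -0.3]
width: 0.0442
t: 20.08
eef_pos: [0.5816, 0.0881, 0.2501]
ee_rot: [-3.14, -0.001, 2.895]
force: [-0.5, -0.0, 0.4]
width: 0.0438
```

View pics/h1.png

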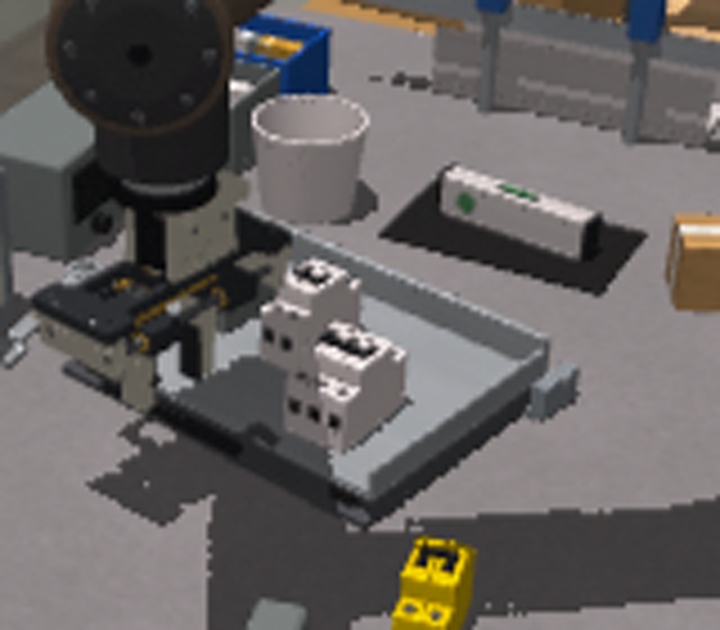

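View pics/h1t.png

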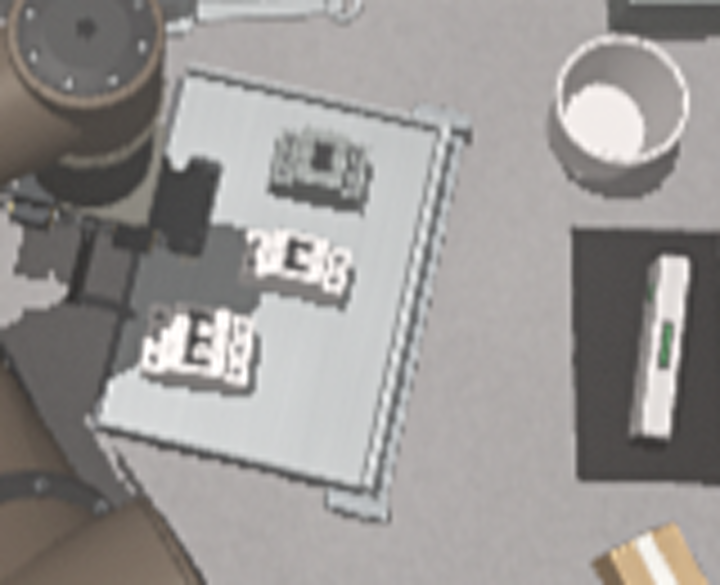

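```bash
python3 -m inch '[[[0,0,-0.08,0,0,0],[0,0,-0.14,0,0,0],[0,0,-0.185,0,0,0],[0,0,-0.185,0,0,0]]]'; python3 v.py h2 side 170 120 290 220 6; python3 v.py h2t top 220 130 340 230 6
```

```text
t: 20.68
eef_pos: [0.5813, 0.088, 0.2127]
ee_rot: [-3.14, -0.001, 2.895]
force: [-0.9, -0.4, -0.3]
width: 0.044
```

View pics/h2.png

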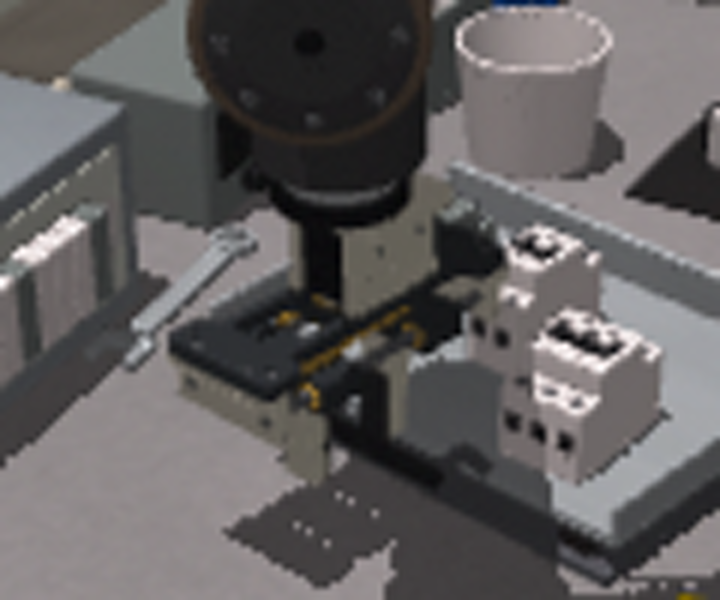

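View pics/h2t.png

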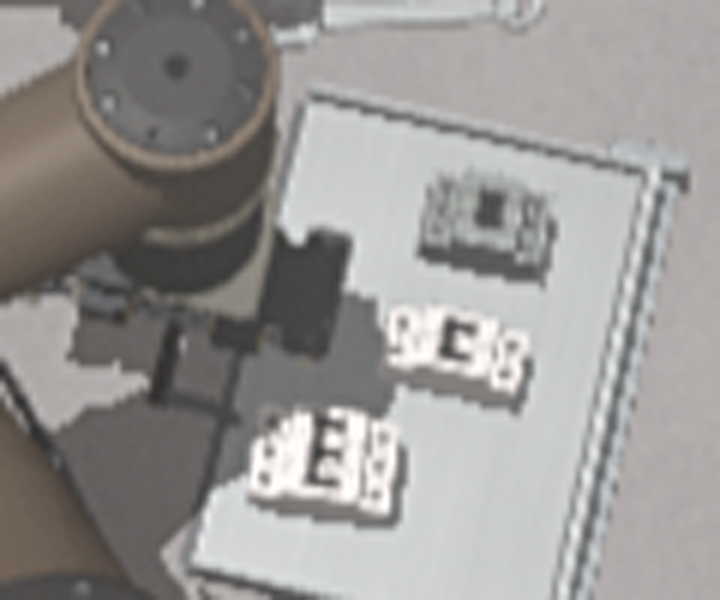

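The bar passes between the two fingers (side crop, fingers at (310,440) and (390,400), bar at (345,425)). Close.

```bash
python3 -m inch '[[[0,0,0,0,0,0],[0,0,0,0,0,0],[0,0,0,0,0,0],[0,0,0,0,0,0]]]' 2 40; python3 -c "
from station import arm;s=arm.get_state();print(s['force'],s['moment'],s['q'])
import numpy as np
for th in np.arange(.05,.51,.05):
    dy=273*np.cos(th)-24*np.sin(th)-273; dz=273*np.sin(th)+24*np.cos(th)-24
    print(round(th,2),np.round([dy*.245/200,dy*.9695/200,dz/200],3))"
```

```text
t: 21.28
eef_pos: [0.5816, 0.0883, 0.2138]
ee_rot: [3.141, 0.0, 2.895]
force: [-1.6, 0.8, 0.4]
width: 0.0105
[-1.59067659  0.79010563  0.43756723] [ 0.37146587  0.30735898 -0.02624303] [ 4.82700759e-01  4.07069216e-01 -4.08210830e-01 -2.47475153e-04
 -7.54909757e-01 -2.29984547e+00]
0.05 [-0.002 -0.007  0.068]
0.1 [-0.005 -0.018  0.136]
0.15 [-0.008 -0.032  0.203]
0.2 [-0.013 -0.049  0.269]
0.25 [-0.018 -0.07   0.334]
0.3 [-0.024 -0.093  0.398]
0.35 [-0.03  -0.12   0.461]
0.4 [-0.038 -0.15   0.522]
0.45 [-0.046 -0.182  0.582]
0.5 [-0.055 -0.218  0.64 ]
```

```bash
python3 -m inch '[[[0,-0.002,0.034,0,0,0],[-0.002,-0.007,0.068,0,0,0],[-0.003,-0.012,0.102,0,0,0],[-0.005,-0.018,0.136,0,0,0],[-0.006,-0.025,0.17,0,0,0],[-0.008,-0.032,0.203,0,0,0],[-0.008,-0.032,0.203,0,0,0]]]'; python3 v.py t1 side 190 80 350 220 4.5
```

```text
t: 22.15
eef_pos: [0.5799, 0.0818, 0.2549]
ee_rot: [3.141, 0.001, 2.895]
force: [1.5, 4.9, -6.0]
width: 0.0108
```

View pics/t1.png

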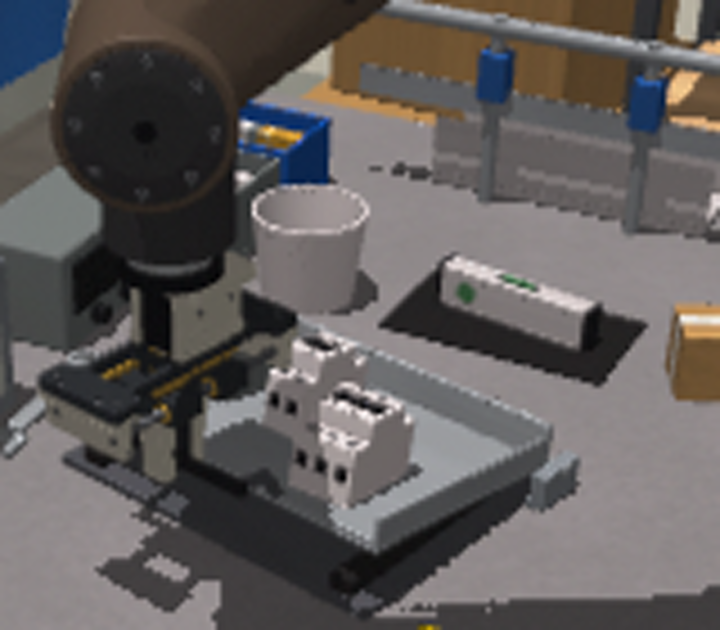

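Tray is tilting cleanly with the bar held. Continue to about 0.3 rad.

```bash
python3 -m inch '[[[-0.002,-0.008,0.033,0,0,0],[-0.005,-0.017,0.066,0,0,0],[-0.007,-0.027,0.099,0,0,0],[-0.01,-0.038,0.131,0,0,0],[-0.013,-0.049,0.163,0,0,0],[-0.016,-0.061,0.195,0,0,0],[-0.016,-0.061,0.195,0,0,0]]]'; python3 v.py t2 side 190 80 350 220 4.5;python3 v.py t2t top 220 130 380 260 4.5
```

```text
t: 23.08
eef_pos: [0.5768, 0.0699, 0.2938]
ee_rot: [3.14, 0.001, 2.895]
force: [1.2, 5.6, -3.8]
width: 0.011
```

View pics/t2.png

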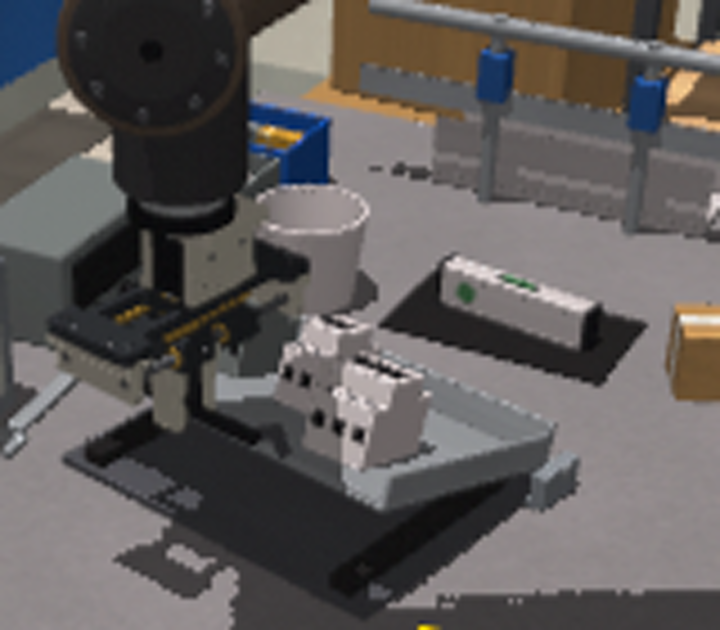

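View pics/t2t.png

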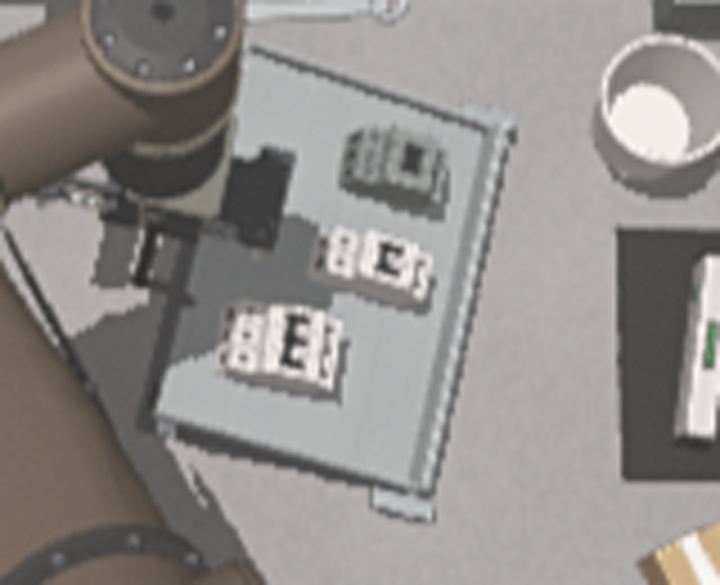

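```bash
python3 -m inch '[[[-0.001,-0.006,0.016,0,0,0],[-0.003,-0.013,0.032,0,0,0],[-0.005,-0.02,0.048,0,0,0],[-0.006,-0.027,0.063,0,0,0],[-0.006,-0.027,0.063,0,0,0],[-0.006,-0.027,0.063,0,0,0]]]'; python3 v.py t3t top 220 130 380 260 4.5
```

```text
t: 23.92
eef_pos: [0.5756, 0.0648, 0.3064]
ee_rot: [3.14, 0.001, 2.895]
force: [-0.5, 7.3, -2.0]
width: 0.0107
```

View pics/t3t.png

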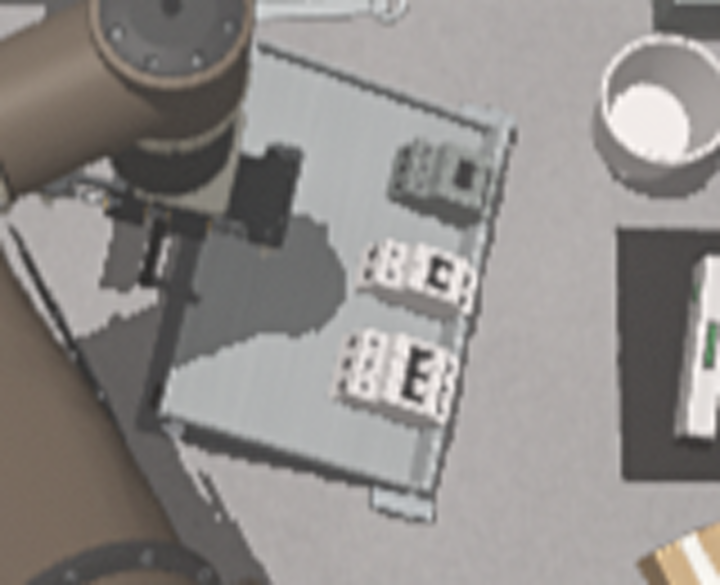

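All three slid to the fence (contactor (440,180), breaker2 (420,280), breaker3 (395,375) in the crop). I tilt a little more so that they seat squarely, then check.

```bash
python3 -m inch '[[[-0.002,-0.007,0.016,0,0,0],[-0.004,-0.014,0.031,0,0,0],[-0.006,-0.022,0.046,0,0,0],[-0.008,-0.03,0.061,0,0,0],[-0.01,-0.037,0.075,0,0,0],[-0.012,-0.044,0.09,0,0,0],[-0.012,-0.044,0.09,0,0,0],[-0.012,-0.044,0.09,0,0,0]]]'; python3 v.py t4t top 260 140 350 260 6.5; python3 v.py t4 side 190 80 350 220 4.5
```

```text
t: 24.98
eef_pos: [0.5732, 0.056, 0.3245]
ee_rot: [3.14, 0.001, 2.895]
force: [0.3, 7.6, -0.4]
width: 0.0109
```

View pics/t4t.png

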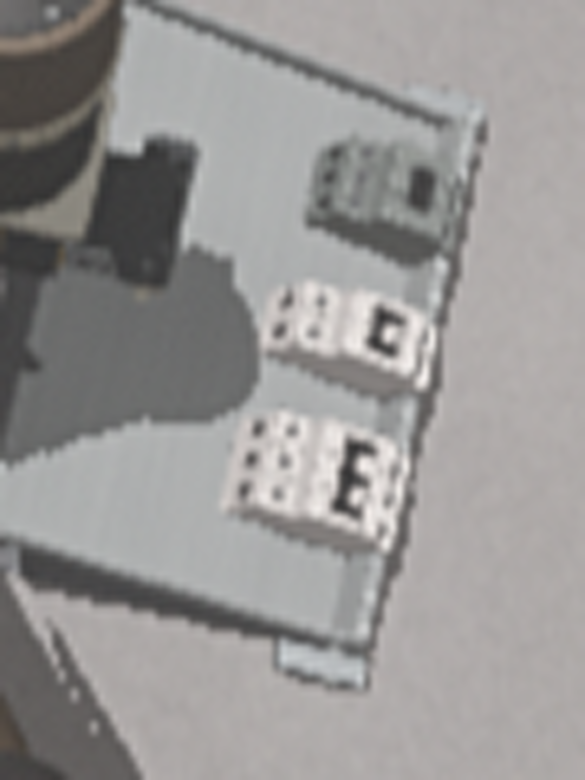

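View pics/t4.png

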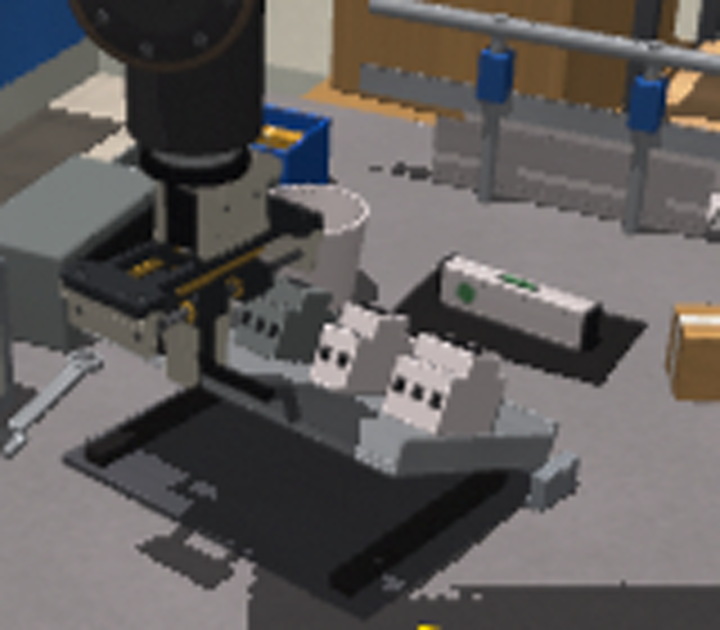

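All three sit flush with the fence. Lower slowly along the reverse arc.

```bash
python3 -m inch '[[[0.004,0.014,-0.029,0,0,0],[0.008,0.029,-0.06,0,0,0],[0.012,0.044,-0.09,0,0,0],[0.015,0.058,-0.122,0,0,0],[0.018,0.071,-0.153,0,0,0],[0.021,0.083,-0.185,0,0,0],[0.024,0.094,-0.217,0,0,0],[0.0265,0.1045,-0.2495,0,0,0]]]'; python3 -m inch '[[[0.0025,0.0105,-0.0325,0,0,0],[0.005,0.019,-0.065,0,0,0],[0.0075,0.0275,-0.0985,0,0,0],[0.009,0.035,-0.132,0,0,0],[0.0105,0.0415,-0.1655,0,0,0],[0.012,0.047,-0.199,0,0,0],[0.0135,0.0525,-0.2335,0,0,0],[0.0145,0.056,-0.2675,0,0,0]]]'
```

```text
t: 26.08
eef_pos: [0.5786, 0.0768, 0.2744]
ee_rot: [3.141, 0.001, 2.896]
force: [0.7, 6.1, -1.1]
width: 0.0108
t: 27.08
eef_pos: [0.5815, 0.0877, 0.2205]
ee_rot: [3.141, 0.0, 2.896]
force: [0.0, 4.7, -3.1]
width: 0.0105
```

```bash
python3 -m inch '[[[0.0005,0.002,-0.012,0,0,0],[0.001,0.003,-0.024,0,0,0],[0.001,0.0035,-0.034,0,0,0],[0.001,0.0035,-0.038,0,0,0],[0.001,0.0035,-0.038,0,0,0],[0.001,0.0035,-0.038,0,0,0]]]'; python3 v.py d1 side 190 80 350 220 4.5
```

```text
t: 27.82
eef_pos: [0.5817, 0.0883, 0.2142]
ee_rot: [3.141, 0.001, 2.896]
force: [-3.7, 5.7, 7.1]
width: 0.0106
```

View pics/d1.png

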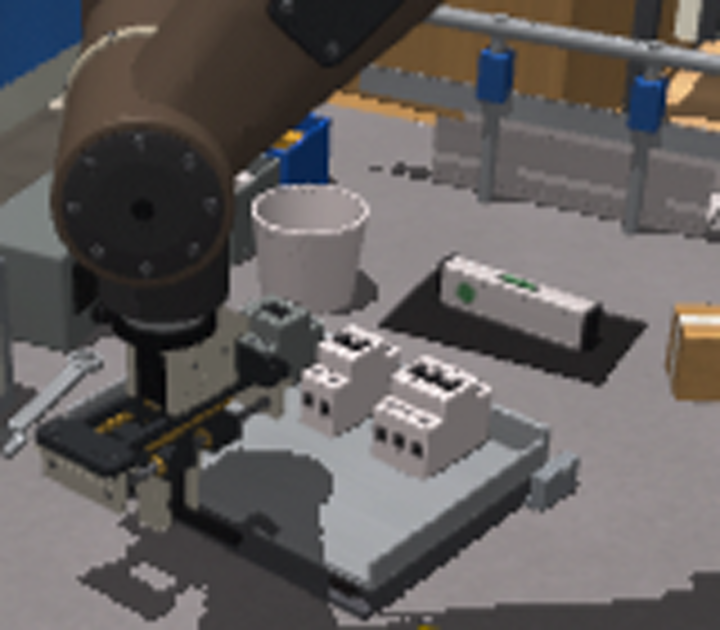

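Tray is back on the stand (upward force 7 N). Open and lift clear.

```bash
python3 -m inch '[[[0,0,0,0,0,0],[0,0,0,0,0,0],[0,0,0,0,0,0],[0,0,0,0,0,0]]]' 40; python3 -m inch '[[[0,0,0.05,0,0,0],[0,0,0.2,0,0,0],[0,0,0.45,0,0,0],[0,0.2,0.7,0,0,0],[0,0.45,0.9,0,0,0],[0,0.7,0.9,0,0,0],[0,0.9,0.9,0,0,0],[0,0.9,0.9,0,0,0]]]'; sed -i 's/pics\/{n}1/pics\/{n}9/; s/d.pkl/e.pkl/' look.py; python3 look.py
python3 - <<'E'
import cv2
cv2.imwrite('pics/etop.png',cv2.resize(cv2.imread('pics/top9.png')[130:260,230:410],None,fx=4.4,fy=4.4,interpolation=2))
cv2.imwrite('pics/eside.png',cv2.resize(cv2.imread('pics/side9.png')[100:230,180:350],None,fx=4.5,fy=4.5,interpolation=2))
E
```

```text
t: 28.38
eef_pos: [0.5815, 0.0879, 0.2127]
ee_rot: [-3.141, -0.0, 2.895]
force: [-0.7, 0.0, -0.7]
width: 0.0389
t: 29.38
eef_pos: [0.5812, 0.2706, 0.3932]
ee_rot: [3.141, 0.0, 2.898]
force: [0.0, -0.0, 0.4]
width: 0.0399
side breaker2 [(0.97, [272, 159, 300, 185]), (0.76, [256, 156, 276, 178]), (0.59, [202, 304, 241, 348]), (0.59, [275, 219, 294, 252])]
side contactor [(0.69, [243, 148, 259, 165])]
side breaker3 [(0.97, [272, 159, 300, 185]), (0.76, [256, 156, 276, 178]), (0.59, [202, 304, 241, 348]), (0.59, [275, 219, 294, 252])]
side level [(0.92, [285, 137, 323, 154])]
side mat [(0.6, [275, 136, 334, 167])]
side floor [(0.69, [203, 151, 310, 212])]
side handle [(0.9, [205, 151, 314, 211])]
side tape [(0.83, [245, 233, 255, 264])]
top breaker2 [(0.86, [295, 184, 321, 200]), (0.85, [290, 202, 317, 223]), (0.71, [112, 241, 139, 258]), (0.6, [218, 241, 238, 254])]
top contactor [(0.7, [303, 161, 324, 181]), (0.56, [190, 224, 209, 234])]
top breaker3 [(0.86, [295, 184, 321, 200]), (0.85, [290, 202, 317, 223]), (0.71, [112, 241, 139, 258]), (0.6, [218, 241, 238, 254])]
top level [(0.68, [373, 182, 383, 232]), (0.51, [265, 127, 305, 135])]
top mat [(0.56, [360, 178, 394, 236])]
top floor [(0.71, [245, 144, 329, 239])]
top handle [(0.17, [370, 182, 385, 235])]
top tape [(0.46, [195, 224, 209, 236])]
```

View pics/etop.png

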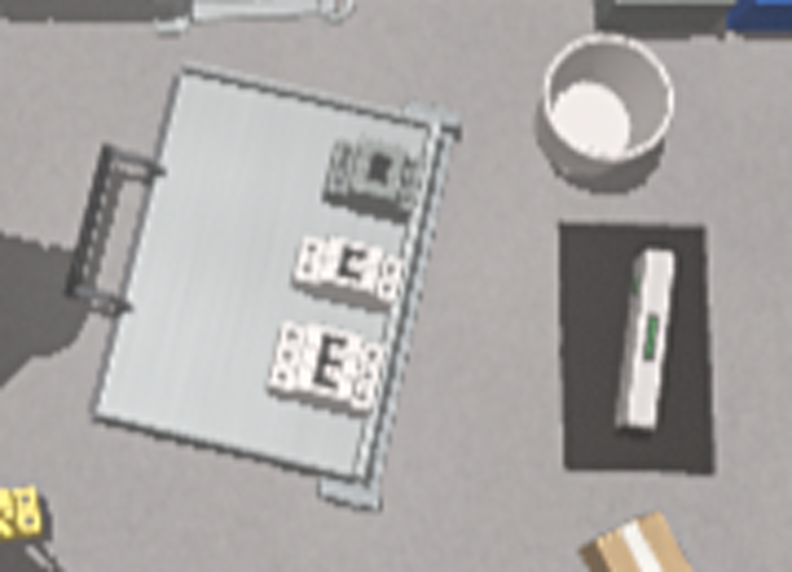

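View pics/eside.png

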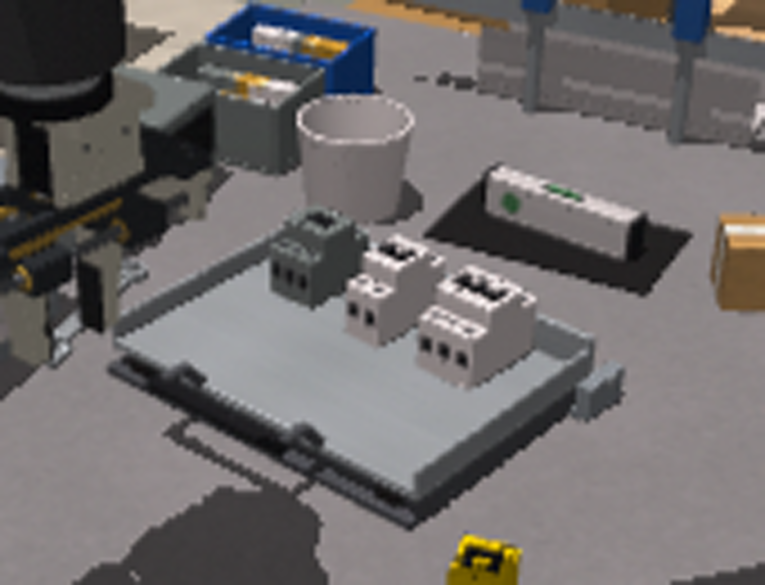

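```bash
cat > fit3.py <<'E'
from h import *
import pickle
D=pickle.load(open('e.pkl','rb'))
c=np.array([.5408,-.062]);a0=-.2475
ex=np.array([np.cos(a0),np.sin(a0)]);ey=np.array([-ex[1],ex[0]])
for o,i,j,z in(('breaker3',0,1,.03),('breaker2',1,0,.03),('contactor',0,0,.03),('level',0,0,.004),('mat',0,0,0)):
    ms={'side':D['side',o][i]['region'],'top':D['top',o][j]['region']}
    for k in(ms,{'top':ms['top']},{'side':ms['side']}):
        r=fit(o,z,k);d=np.array(r[:2])-c
        print(o,list(k),np.round(r[:2],4),'tx %.4f ty %.4f dyaw %.3f cost %.3f'%(d@ex,d@ey+.11,(r[2]-a0+np.pi/2)%np.pi-np.pi/2,r[3]))
E
python3 fit3.py
```

```text
breaker3 ['side', 'top'] [ 0.4478 -0.1076] tx -0.0790 ty 0.0430 dyaw -0.025 cost 0.102
breaker3 ['top'] [ 0.4469 -0.1054] tx -0.0804 ty 0.0449 dyaw -0.059 cost 0.099
breaker3 ['side'] [ 0.4488 -0.1113] tx -0.0771 ty 0.0397 dyaw 0.050 cost 0.061
breaker2 ['side', 'top'] [ 0.5297 -0.1277] tx 0.0053 ty 0.0436 dyaw 0.024 cost 0.101
breaker2 ['top'] [ 0.5304 -0.1265] tx 0.0057 ty 0.0449 dyaw 0.011 cost 0.076
breaker2 ['side'] [ 0.5313 -0.1315] tx 0.0078 ty 0.0403 dyaw 0.106 cost 0.087
contactor ['side', 'top'] [ 0.6134 -0.1547] tx 0.0931 ty 0.0379 dyaw 0.045 cost 0.107
contactor ['top'] [ 0.6139 -0.1524] tx 0.0930 ty 0.0402 dyaw -0.033 cost 0.070
contactor ['side'] [ 0.6144 -0.1606] tx 0.0956 ty 0.0324 dyaw 0.086 cost 0.077
level ['side', 'top'] [ 0.4749 -0.3856] tx 0.0153 ty -0.2199 dyaw 0.057 cost 0.107
level ['top'] [ 0.4757 -0.3853] tx 0.0160 ty -0.2194 dyaw 0.061 cost 0.076
level ['side'] [ 0.4762 -0.3913] tx 0.0180 ty -0.2251 dyaw 0.031 cost 0.076
mat ['side', 'top'] [ 0.4772 -0.384 ] tx 0.0172 ty -0.2177 dyaw 0.220 cost 0.319
mat ['top'] [ 0.4764 -0.3839] tx 0.0164 ty -0.2179 dyaw 0.211 cost 0.273
mat ['side'] [ 0.4772 -0.3842] tx 0.0172 ty -0.2180 dyaw 0.226 cost 0.364
```

```bash
python3 -c "
from station import arm
print(arm.get_state()['t'], arm.job_done())"
```

```text
the job is handed in; nothing more can be done
30.275 None
```

The job is handed in at 30.3 s of the 72 s allowed; no verdict was reported. I moved the level onto the mat and stood breaker2 and the contactor in the tray beside breaker3. I then lifted the tray by its bar to about 0.43 rad, where all three had slid to the fence, and lowered it at roughly 0.2 rad/s until it sat on its stand before letting go.

**Distance to the fence:** the fits from both cameras put the devices' centres 43.0 mm (breaker3), 43.6 mm (breaker2) and 37.9 mm (contactor) from it. Flush contact would be 43, 43 and 38 mm.

**Squareness:** the combined fits show 0.02 to 0.05 rad off square. Fits from one camera scattered more:
- Breaker2 in the side view alone gave 0.106 rad, over the 0.09 limit. The top view gave 0.011 and the pictures show it square, so I took that as mask noise.
- The contactor in the side view alone gave 0.086 rad, against -0.033 from the top view.

**Level and tray:** the level is about 3 mm from the mat's centre. The tray looks flat, and I saw the gripper clear of everything.

**Bystanders:** I touched none of them and they look unmoved, but I did not measure their positions again.

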